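Draw the file out from under the tray's half cover

ROBOT

A 6-joint arm with a two-finger parallel gripper is mounted at the origin on the work surface. World frame = base frame: x ahead of the robot, y to its left, z up, the work surface at z = 0. Lengths are in m, angles in rad, forces in N, time in s.
With the tool pointing down it reaches from about 0.275 to 0.75 m from the base axis. Payload 10.2 kg.
Tool frame: the origin (TCP) lies between the finger pads; the fingertips stand 8 mm ahead of it and the grasp point (between the pads) lies 11 mm behind it; z points along the fingers, y is the line along which they close (so a half turn about z gives the same grasp; the last joint's range is limited). The gripper opens to 88 mm and grips with 3 to 60 N. Pads are 18 mm wide; open, the fingers measure 123 mm over their backs; the gripper's body (75 mm by 187 mm) begins 45 mm behind the grasp point.
Start: joints at [0.993, 0.313, 1.498, -0, 1.331, -0.223], TCP at [0.182, 0.492, 0.247] pointing down, gripper open.
Joint ranges: [-2.94, 2.94], [-0.97, 2.17], [0.19, 2.56], [-1.23, 4.37], [0.02, 3.11], [-2.88, 2.88]. Speed limits (rad/s): [2.39, 2.39, 3.01, 3.14, 3.14, 3.14].

INTERFACE

Orientations are given as [roll, pitch, yaw] about the fixed x, y, z axes, in that order (R = Rz(yaw) Ry(pitch) Rx(roll)).
In Python, from plant import * gives the robot as it stands. The module is installed in compiled form; this text tells all that it offers.
- The arm moves only by the tool move_arm, never from a script. Its argument "rows" is a list of rows, each a list of 6 numbers: the shift along the tool's x, y, z in m, then the turn, a rotation vector about the tool's x, y, z in rad. In form: [[x, y, z, ax, ay, az], ...]. A call has 1 to 12 rows; each row is the pose to reach, as a shift and turn from the pose commanded when the call began, along the tool's axes at that moment; what a row does not reach only later rows make up. A row lasts 1/12 s, in which the tool goes at most 41.7 mm and 7.16 degrees, less where a joint would pass 70% of its speed; a pose out of reach is approached as far as the arm can. A call with a gripper value outside its range is refused whole. "grip" is the gripper's target within -1 to 1 (shut at 1, half-way at 0, fully open at -1), set as the call begins (left out, the last holds). The fingers move at their own pace and stop on an object; "squeeze" is the grip in N (left out, the last holds). Time passes only in rows, so rows that repeat a pose let the fingers close. It gives the time, the measured TCP pose, the force, the opening and the grip force at its end, in the units of the state.
- state(): the state, without advancing time (a new reading comes with each control period).
- camera(name): name is "side" or "top" or "wrist"; returns (picture, depth): 384x512x3 uint8, blue, green, red; 384x512 float32, m along the optical axis (not along the pixel's ray), 0 where there is no reading.
- camera_info(name): a dict with "K" (3x3 intrinsics, pixels), "D" ([k1, k2, p1, p2, k3] as OpenCV has them; the pictures are not rectified), "world_from_camera" (4x4, takes a point from camera to world coordinates); the wrist camera has in their place "tool_from_camera" (4x4, takes a point from camera to tool coordinates, whose origin is the TCP and whose axes are the flange's). Camera axes: x right, y up, looking along -z (the intrinsics and any distortion apply to the point x, -y, -z); pixel columns grow to the right and rows downward; lengths in m; the calibration is good to about 2 mm. A picture is of the moment at which its call begins: read the wrist's pose just before it. camera_info takes no time and is no camera call.
- finish_job(): hands the job in; it is judged then, once.
The state is a dict: "time_s": time; "q": joint angles; "qd": joint speeds; "joint_efforts": joint torques, N m; "eef_pos": TCP position; "eef_rot": TCP orientation; "wrist_force": force on the tool from outside, world axes, zero at the start; "wrist_torque": the same for the moment, N m; "gripper_width": opening from 0.0 (shut) to 1.0 (fully open); "grasp_force": force on a finger pad.
Only numpy, scipy, OpenCV 4.12 (cv2) and the standard library are available. Lean on these libraries where they do the work, as an engineer would, in place of code of your own. Each camera call takes 0.05 s, during which the arm holds its last target. There are 200 camera calls.

TASK

Take the red-handled file out of the green tool tray: its blade lies under the fixed half cover and the file is longer than the opening, so grip the handle, tilt the file and draw it out slantwise through the opening without jamming it hard against the tray. Finish while still holding the whole file still in the gripper, every part of it at least 5 cm above the tray's cover and touching nothing else. Leave the things on the cover and on the bench where they are.

Things in the scene. Friction and masses are not known exactly. Their poses are not given: they have to be found in the camera images.
- tray: green sheet-metal tool tray, fixed to the bench, 310 (its x) x 160 (its y) x 65 mm high, walls and floor 5 mm thick; origin under its centre, x along its length away from the robot. A fixed cover closes the half nearer the robot; the rest is open at the top. Across the floor at x = -85 mm runs a wooden strip 12 mm wide and 9.5 mm high on which the blade rests
- cover_edge (a point): middle of the free edge (yellow stripe) of the tray's fixed flat grey cover, on its top face. The cover is 4 mm thick, underside 65 mm and top 69 mm above the bench, and spans the tray's full width from its robot end (tray x = -155 mm) to this edge (x = -20 mm); axes as the tray's
- opening (a point): centre of the tray's opening, 69 mm above the bench, 65 mm in +x from the tray's origin; the opening measures 170 mm (tray x = -20 to +150 mm) by 150 mm; axes as the tray's
- file: hand file 270 mm long, about 0.13 to 0.22 kg, lying level on the tray's floor (5 mm above the bench), roughly along the tray: red handle in the opening, most of the blade under the cover; x runs from blade tip to handle end, z up; origin under its middle at the height of the handle's underside. Centre of mass near its middle
- file_grip (a point): point in the middle of the handle's section, 75 mm from the file's middle towards the handle end (210 mm from the tip), 12 mm above the handle's underside; a good place to grip, fingers closing across the handle. Handle: red plastic, 100 mm long (file x = +35 to +135 mm), 22 mm wide, 24 mm high; axes as the file's
- file_tip (a point): tip of the blade, in the middle of its section (file x = -135 mm). Blade: steel, 18 mm wide, 5 mm thick, file x = -135 to +30 mm, mid plane 12 mm above the handle's underside, rigidly joined to the handle
- file_end (a point): end of the handle, in the middle of its section (x = +135 mm on the file)
- tin: a small closed blue tin, 44 mm across, 34 mm high, standing on the cover; origin under its centre
- gauge_block: a steel block 45 x 25 x 20 mm lying on the cover; origin under its centre
- hammer: a hammer lying on the bench beside the tray (its +y side), along the tray; origin on its underside
- brush: a hand brush lying on the bench beside the tray (its -y side); origin on its underside
- oil: an amber oil bottle, 60 mm across, 150 mm high, standing to one side; origin under its centre
- cup: a blue mug, 80 mm across, 95 mm high, standing to one side; origin under its centre
- bar: a short upright steel bar, 40 mm across, 60 mm high, standing to one side; origin under its centre
Things that resemble listed ones, but are neither listed nor needed, are in the scene too. Leave any orange, pink or turquoise look-alike of the gauge_block alone.

How it is judged:
By the outcome, as a careful person would: the job done as asked, in the order asked, and still so for the second after the job is handed in, while the arm keeps its last pose, push and grip.
It also fails if it takes over 35 s, if anything falls off the work surface, if the arm or the gripper's body presses on something with over 40 N, if the wrist force passes 120 N, or if a joint passes its speed limit or range.

## Working session

There is one attempt and no reset: what is moved stays moved. The work goes in short steps, Python scripts to look and compute and a tool call to move; the robot and the scene stay as the last step left them, time stands still between calls to the robot, and variables do not carry over. Pictures are saved under pics/ and viewed, at most 10 in all, crops included, and the job is handed in when it is done.

Besides the shell and the picture viewer there is one more tool, called after "Request:" as name(argument=value, ...), one argument or row to a line, values as JSON. move_arm: Moves the arm, as the interface text tells. Its arguments: {"type":"object","properties":{"rows":{"type":"array","items":{"type":"array","items":{"type":"number"}}},"grip":{"type":"number"},"squeeze":{"type":"number"}},"required":["rows"]}

```bash
mkdir -p pics; python3 - <<'E'
from plant import *
import cv2,numpy as np
s=state();print(s)
for n in("top","side"):
    p,d=camera(n);cv2.imwrite(f"pics/{n}0.png",p);np.save(f"pics/{n}0.npy",d)
    i=camera_info(n);print(n,np.round(i["K"],1).tolist(),i["D"],np.round(i["world_from_camera"],3).tolist())
a=cv2.imread("pics/top0.png");b=cv2.imread("pics/side0.png")
print(camera_info("wrist"))
E
```

```text
{'time_s': 0.0, 'q': array([ 9.92649633e-01,  3.13466412e-01,  1.49840169e+00, -3.85951871e-05,
        1.33097502e+00, -2.23387817e-01]), 'qd': array([-0.00069572,  0.00124805, -0.00237196,  0.0015162 , -0.00168503,
       -0.00079913]), 'joint_efforts': array([-4.03988306e-04, -4.02202034e+01, -2.52275240e+01,  6.94962731e-02,
        3.50885605e-02, -9.98949395e-05]), 'eef_pos': array([0.18225697, 0.49211418, 0.24616598]), 'eef_rot': array([-3.14036495e+00, -2.40473790e-04,  2.78684282e+00]), 'wrist_force': array([-0.01091224, -0.06361006,  0.32430935]), 'wrist_torque': array([-0.02466713,  0.03916381,  0.04250669]), 'grasp_force': 0.0, 'gripper_width': 0.9992072569145409}
top [[394.7, 0.0, 252.3], [0.0, 394.7, 191.4], [0.0, 0.0, 1.0]] [-0.01304468  0.          0.          0.          0.        ] [[0.015, 0.998, -0.058, 0.444], [-1.0, 0.015, 0.015, 0.021], [0.016, 0.057, 0.998, 1.425], [0.0, 0.0, 0.0, 1.0]]
side [[406.4, 0.0, 252.8], [0.0, 406.4, 191.7], [0.0, 0.0, 1.0]] [-0.08692946  0.          0.          0.          0.        ] [[0.773, 0.324, -0.546, -0.175], [-0.635, 0.367, -0.68, -0.91], [-0.021, 0.872, 0.489, 0.701], [0.0, 0.0, 0.0, 1.0]]
{'K': array([[292.20282971,   0.        , 253.77820545],
       [  0.        , 292.20282971, 193.86463488],
       [  0.        ,   0.        ,   1.        ]]), 'D': array([-0.06094902,  0.        ,  0.        ,  0.        ,  0.        ]), 'tool_from_camera': array([[ 3.49948802e-04,  9.59641947e-01,  2.81224486e-01,
         7.26426908e-02],
       [ 9.99999334e-01, -2.64701961e-05, -1.15404836e-03,
        -4.02865704e-04],
       [-1.10002915e-03,  2.81224703e-01, -9.59641317e-01,
        -1.38142737e-01],
       [ 0.00000000e+00,  0.00000000e+00,  0.00000000e+00,
         1.00000000e+00]])}
```

View pics/top0.png

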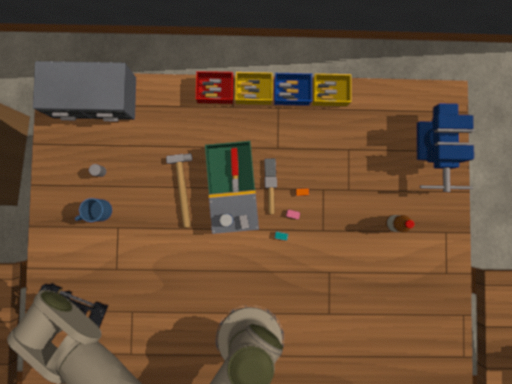

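View pics/side0.png

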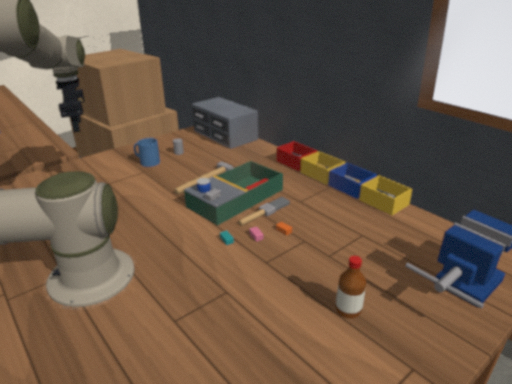

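The top view shows the tray centred at about (232,187), the cover's yellow stripe at (232,194), and the tin and block on the cover at (226,220) and (243,222). Three red things could be mistaken for the handle: the red bin (215,87), the bottle cap (406,224) and the handle itself (235,163), lying in the tray opening. I choose (235,163).

```bash
cat > h.py <<'E'
from plant import *
import cv2,numpy as np
from scipy.spatial.transform import Rotation as R
def pose(s):
    T=np.eye(4);T[:3,:3]=R.from_euler('xyz',s['eef_rot']).as_matrix();T[:3,3]=s['eef_pos'];return T
def onplane(px,i,Twc,z):
    u=cv2.undistortPoints(np.float64(px).reshape(-1,1,2),i["K"],i["D"]).reshape(-1,2)
    d=np.c_[u[:,0],-u[:,1],-np.ones(len(u))]@Twc[:3,:3].T
    o=Twc[:3,3];return o+d*((z-o[2])/d[:,2])[:,None]
def masks(p):
    h=cv2.cvtColor(p,cv2.COLOR_BGR2HSV);H,S,V=[h[...,k].astype(int) for k in range(3)]
    return dict(red=((H<8)|(H>172))&(S>150)&(V>70),yel=(H>18)&(H<32)&(S>120)&(V>100),green=(H>65)&(H<95)&(S>90))
def line(pts):
    c=pts.mean(0);a=np.linalg.svd(pts-c,full_matrices=False)[2][0];t=(pts-c)@a
    return c,a,t.min(),t.max()
E
python3 - <<'E'
from h import *
p=cv2.imread("pics/top0.png");i=camera_info("top");m=masks(p)
roi=np.zeros(p.shape[:2],bool);roi[140:235,203:262]=1
for k,z in(("red",.029),("yel",.069)):
    v,u=np.where(m[k]&roi);P=onplane(np.c_[u,v],i,i["world_from_camera"],z)
    c,a,t0,t1=line(P[:,:2]);print(k,len(u),c,a,t0,t1,"ends",c+a*t0,c+a*t1)
cv2.imwrite("pics/crop0.png",cv2.resize(p[130:245,195:310],None,fx=5,fy=5,interpolation=2))
E
```

```text
red 190 [0.63049936 0.06563254] [-0.99848539 -0.05501756] -0.047904337165916445 0.048670197636887236 ends [0.67833115 0.06826812] [0.58190288 0.06295483]
yel 168 [0.51661006 0.06945283] [ 0.15937221 -0.98721857] -0.08090770341543546 0.08746262984244149 ends [0.50371562 0.14932642] [ 0.53054917 -0.0168919 ]
```

View pics/crop0.png

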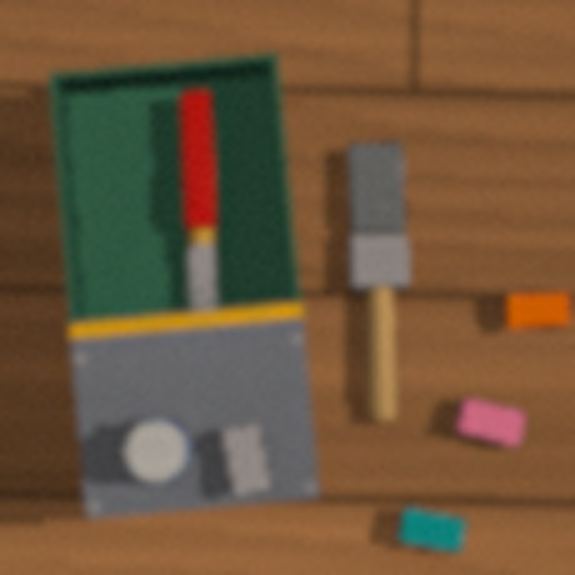

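The crop confirms the choice: the red handle spans crop (198,90)–(203,230), with the blade running under the yellow stripe and cover. Next I hover above it for a close wrist view.

```bash
cat >> h.py <<'E'
def rel(T0,T1):
    D=np.linalg.inv(T0)@T1;return np.round(np.r_[D[:3,3],R.from_matrix(D[:3,:3]).as_rotvec()],4).tolist()
def down(x,y,z,yaw):
    T=np.eye(4);T[:3,:3]=R.from_euler('xyz',[np.pi,0,yaw]).as_matrix();T[:3,3]=x,y,z;return T
E
python3 -c "
from h import *
print(rel(pose(state()),down(.57,.07,.27,np.pi+.05)))"
```

```text
[-0.5102, -0.2612, -0.0236, -0.001, -0.0005, -0.4048]
```

Request:
move_arm(
  rows=[
    [-0.02, -0.01, -0.001, 0, 0, -0.016],
    [-0.05, -0.026, -0.003, 0, 0, -0.04],
    [-0.085, -0.044, -0.004, 0, 0, -0.07],
    [-0.12, -0.061, -0.006, 0, 0, -0.095],
    [-0.155, -0.079, -0.007, 0, 0, -0.12],
    [-0.19, -0.097, -0.009, 0, 0, -0.15],
    [-0.225, -0.115, -0.01, 0, 0, -0.18],
    [-0.26, -0.133, -0.012, 0, 0, -0.21],
    [-0.295, -0.151, -0.014, 0, 0, -0.235],
    [-0.33, -0.169, -0.015, 0, 0, -0.26],
    [-0.365, -0.187, -0.017, 0, 0, -0.29],
    [-0.4, -0.205, -0.018, 0, 0, -0.32],
  ],
  grip=0.0,
)

```text
time_s: 1.1
eef_pos: [0.4872, 0.1593, 0.2647]
eef_rot: [3.142, -0.0, 3.108]
wrist_force: [1.0, 0.8, 0.7]
gripper_width: 0.501
grasp_force: 0.0
```

Request:
move_arm(
  rows=[
    [-0.035, -0.018, -0.002, 0, 0, -0.03],
    [-0.065, -0.033, -0.003, 0, 0, -0.05],
    [-0.09, -0.046, -0.004, 0, 0, -0.07],
    [-0.105, -0.053, -0.005, 0, 0, -0.08],
    [-0.11, -0.056, -0.006, 0, 0, -0.085],
    [-0.11, -0.056, -0.006, 0, 0, -0.085],
    [-0.11, -0.056, -0.006, 0, 0, -0.085],
  ],
)

```text
time_s: 1.68
eef_pos: [0.5936, 0.1018, 0.2705]
eef_rot: [3.141, -0.001, -3.091]
wrist_force: [-0.1, -0.2, 0.3]
gripper_width: 0.502
grasp_force: 0.0
```

```bash
python3 - <<'E'
from h import *
s=state();print(s['time_s'],s['eef_pos'],s['eef_rot'],s['gripper_width'],s['q'])
i=camera_info("wrist");p,d=camera("wrist");T=pose(s)@i["tool_from_camera"];np.savez("pics/w1.npz",T=T,d=d)
cv2.imwrite("pics/w1.png",p);m=masks(p)
for k,z in(("red",.029),("yel",.069)):
    n,l,st,_=cv2.connectedComponentsWithStats(m[k].astype(np.uint8))
    for j in np.argsort(-st[1:,4])[:2]+1:
        v,u=np.where(l==j);P=onplane(np.c_[u,v],i,T,z);c,a,t0,t1=line(P[:,:2])
        print(k,st[j],c,a,np.degrees(np.arctan2(a[1],a[0])),"ends",c+a*t0,c+a*t1)
E
```

```text
1.6833 [0.59364329 0.10180201 0.27053574] [ 3.14138206e+00 -6.50918893e-04 -3.09136155e+00] 0.501623098603058 [-2.45413612e-02  4.73455941e-01  1.20506158e+00  1.62312207e-04
  1.46373996e+00 -1.64558612e+00]
red [ 227  315   88   32 2486] [0.85658013 0.14071325] [-0.03234116  0.99947689] 91.85333542208825 ends [0.8587952  0.07225816] [0.85420111 0.21423483]
red [ 216  153   19   71 1166] [0.62591614 0.06551605] [0.99862315 0.05245758] 3.0069781859794227 ends [0.57854949 0.06302788] [0.67632742 0.06816415]
yel [ 176  314   48   36 1263] [0.82422264 0.04178956] [0.31597704 0.94876684] 71.58019341118884 ends [0.81368294 0.01014259] [0.83585155 0.07670706]
yel [ 156   91  145   17 1151] [0.5115166  0.06944974] [-0.10785076  0.9941671 ] 96.19143591417263 ends [ 0.52027622 -0.0112963 ] [0.50290852 0.14879895]
```

View pics/w1.png

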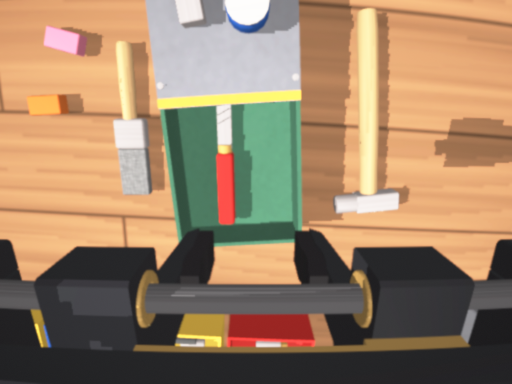

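The wrist view shows the handle at (226,187) with the blade running under the yellow stripe at (228,99). The tin and block are at the top edge, the hammer is on the right and the brush on the left. The file yaw is 3.0°, the tray yaw about 6.2°, and the handle end sits about 9 mm from the far wall.

```bash
python3 - <<'E'
from h import *
i=camera_info("wrist");z=np.load("pics/w1.npz");d=z["d"];T=z["T"]
def zat(u,v):
    q=cv2.undistortPoints(np.float64([[[u,v]]]),i["K"],i["D"])[0,0];D=np.median(d[v-1:v+2,u-1:u+2])
    return (T@np.r_[D*q[0],-D*q[1],-D,1])[:3].round(4)
for n,u,v in(("handle",226,190),("stripe",228,99),("cover",220,60),("brush",134,175),("hamhead",370,203),("floor",270,180),("farwall",245,238)):print(n,zat(u,v))
T0=pose(state())
a=down(.6125,.0648,.11,np.radians(183));b=down(.6125,.0648,.017,np.radians(183))
print(rel(T0,a),rel(a,b))
E
```

```text
handle [0.6285 0.0662 0.0292]
stripe [0.5119 0.0691 0.0693]
cover [0.4716 0.0592 0.0692]
brush [ 0.6167 -0.0629  0.0171]
hamhead [0.638  0.2661 0.0263]
floor [0.6176 0.1263 0.0045]
farwall [0.6855 0.095  0.0556]
[-0.0172, -0.0382, 0.1608, 0.0002, -0.0004, -0.0016] [0.0, -0.0, 0.093, 0.0, 0.0, -0.0]
```

Request:
move_arm(
  rows=[
    [-0.003, -0.005, 0.02, 0, 0, 0],
    [-0.006, -0.013, 0.05, 0, 0, 0],
    [-0.01, -0.022, 0.085, 0, 0, 0],
    [-0.014, -0.03, 0.12, 0, 0, 0],
    [-0.017, -0.036, 0.145, 0, 0, 0],
    [-0.017, -0.038, 0.161, 0, 0, -0.002],
    [-0.017, -0.038, 0.161, 0, 0, -0.002],
    [-0.017, -0.038, 0.161, 0, 0, -0.002],
  ],
)

```text
time_s: 2.4
eef_pos: [0.6126, 0.0649, 0.1102]
eef_rot: [3.141, -0.0, -3.089]
wrist_force: [-0.7, 0.5, 0.3]
gripper_width: 0.502
grasp_force: 0.0
```

```bash
python3 - <<'E'
from h import *
s=state();print(s['time_s'],s['eef_pos'],s['eef_rot'],s['wrist_force'])
print(rel(pose(s),down(.6125,.0648,.017,np.radians(183))))
E
```

```text
2.4 [0.61259661 0.06494609 0.11018904] [ 3.14143034e+00 -4.82632202e-04 -3.08886796e+00] [-0.67489771  0.457068    0.28592619]
[0.0001, -0.0002, 0.0932, 0.0002, -0.0005, 0.0004]
```

Request:
move_arm(
  rows=[
    [0, 0, 0.01, 0, 0, 0],
    [0, 0, 0.025, 0, 0, 0],
    [0, 0, 0.04, 0, 0, 0],
    [0, 0, 0.055, 0, 0, 0],
    [0, 0, 0.068, 0, 0, 0],
    [0, 0, 0.078, 0, 0, 0],
    [0, 0, 0.085, 0, 0, 0],
    [0, 0, 0.09, 0, 0, 0],
    [0, 0, 0.093, 0, 0, 0],
    [0, 0, 0.093, 0, 0, 0],
    [0, 0, 0.093, 0, 0, 0],
  ],
)

```text
time_s: 3.32
eef_pos: [0.6134, 0.0642, 0.0171]
eef_rot: [-3.141, 0.001, -3.089]
wrist_force: [0.4, -0.4, 0.2]
gripper_width: 0.502
grasp_force: 0.0
```

Request:
move_arm(
  rows=[
    [0, 0, 0, 0, 0, 0],
    [0, 0, 0, 0, 0, 0],
    [0, 0, 0, 0, 0, 0],
    [0, 0, 0, 0, 0, 0],
    [0, 0, 0, 0, 0, 0],
    [0, 0, 0, 0, 0, 0],
    [0, 0, 0, 0, 0, 0],
    [0, 0, 0, 0, 0, 0],
    [0, 0, 0, 0, 0, 0],
    [0, 0, 0, 0, 0, 0],
  ],
  grip=1.0,
  squeeze=50,
)

```text
time_s: 4.15
eef_pos: [0.6133, 0.0642, 0.017]
eef_rot: [-3.142, 0.0, -3.089]
wrist_force: [-0.0, -1.0, 5.2]
gripper_width: 0.247
grasp_force: 50.0
```

The opening reads 21.7 mm, which matches the handle width. Next I tilt by 0.30 rad about the blade tip, which lies 205 mm away along tool +x.

Request:
move_arm(
  rows=[
    [0.0, 0, -0.003, 0, -0.015, 0],
    [0.0, 0, -0.008, 0, -0.04, 0],
    [0.0005, 0, -0.0143, 0, -0.07, 0],
    [0.001, 0, -0.0205, 0, -0.1, 0],
    [0.002, 0, -0.0286, 0, -0.14, 0],
    [0.0033, 0, -0.0367, 0, -0.18, 0],
    [0.0049, 0, -0.0447, 0, -0.22, 0],
    [0.0069, 0, -0.0527, 0, -0.26, 0],
    [0.0086, 0, -0.0586, 0, -0.29, 0],
    [0.0092, 0, -0.0606, 0, -0.3, 0],
    [0.0092, 0, -0.0606, 0, -0.3, 0],
    [0.0092, 0, -0.0606, 0, -0.3, 0],
  ],
)

```text
time_s: 5.15
eef_pos: [0.6038, 0.0637, 0.077]
eef_rot: [3.142, 0.299, -3.09]
wrist_force: [0.9, -1.1, -1.4]
gripper_width: 0.242
grasp_force: 50.0
```

```bash
python3 - <<'E'
from h import *
s=state();print(s['time_s'],s['eef_pos'],s['eef_rot'],s['wrist_force'],s['wrist_torque'],s['q'])
p,d=camera("side");p2,_=camera("wrist")
cv2.imwrite("pics/s2.png",np.hstack([cv2.resize(p[120:260,150:340],(540,398),interpolation=2),cv2.resize(p2[:,120:371],(260,398))]))
E
```

```text
5.15 [0.60383602 0.06369257 0.07700949] [ 3.14155606  0.29909204 -3.08952717] [ 0.92000443 -1.08322288 -1.42672663] [0.01532715 0.14526341 0.00729178] [-0.10640524  0.549032    1.66445365  0.07863457  0.63402886 -1.78573911]
```

View pics/s2.png

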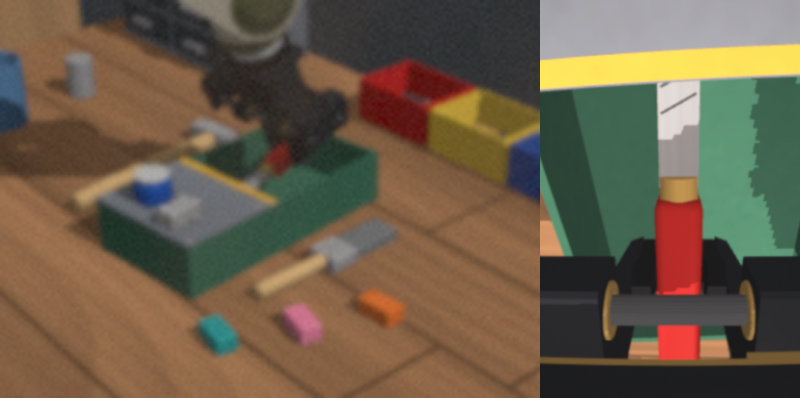

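The composite shows the tool and file tilted together. The blade is clear under the yellow stripe (at (680,70) in the right-hand part) and the contact forces are small. Now I draw the file out along its own axis.

Request:
move_arm(
  rows=[
    [-0.004, 0, 0, 0, 0, 0],
    [-0.012, 0, 0, 0, 0, 0],
    [-0.022, 0, 0, 0, 0, 0],
    [-0.034, 0, 0, 0, 0, 0],
    [-0.046, 0, 0, 0, 0, 0],
    [-0.058, 0, 0, 0, 0, 0],
    [-0.07, 0, 0, 0, 0, 0],
    [-0.08, 0, 0, 0, 0, 0],
    [-0.088, 0, 0, 0, 0, 0],
    [-0.09, 0, 0, 0, 0, 0],
    [-0.09, 0, 0, 0, 0, 0],
  ],
)

```text
time_s: 6.17
eef_pos: [0.6902, 0.0682, 0.1036]
eef_rot: [-3.142, 0.3, -3.089]
wrist_force: [0.5, -1.0, -1.0]
gripper_width: 0.244
grasp_force: 50.0
```

Request:
move_arm(
  rows=[
    [-0.004, 0, 0, 0, 0, 0],
    [-0.012, 0, 0, 0, 0, 0],
    [-0.022, 0, 0, 0, 0, 0],
    [-0.033, 0, 0, 0, 0, 0],
    [-0.042, 0, 0, 0, 0, 0],
    [-0.048, 0, 0, 0, 0, 0],
    [-0.05, 0, 0, 0, 0, 0],
    [-0.05, 0, 0, 0, 0, 0],
    [-0.05, 0, 0, 0, 0, 0],
  ],
)

```text
time_s: 6.92
eef_pos: [0.7371, 0.0707, 0.1183]
eef_rot: [3.142, 0.299, -3.089]
wrist_force: [0.1, 0.0, -1.9]
gripper_width: 0.247
grasp_force: 50.0
```

```bash
python3 - <<'E'
from h import *
s=state();print(s['time_s'],s['eef_pos'],s['eef_rot'],s['wrist_force'],s['wrist_torque'],s['q'])
p2,_=camera("wrist");p,d=camera("side")
cv2.imwrite("pics/s3.png",np.hstack([cv2.resize(p[120:260,150:340],(540,398),interpolation=2),cv2.resize(p2[:,120:371],(260,398))]))
E
```

```text
6.9167 [0.73710681 0.07073959 0.11832407] [ 3.14151668  0.29919567 -3.0893651 ] [ 0.08193118  0.02195165 -1.94883693] [0.01762938 0.11734619 0.04148355] [-0.07426826  0.7530866   1.17058506  0.04679678  0.92151407 -1.72003578]
```

View pics/s3.png

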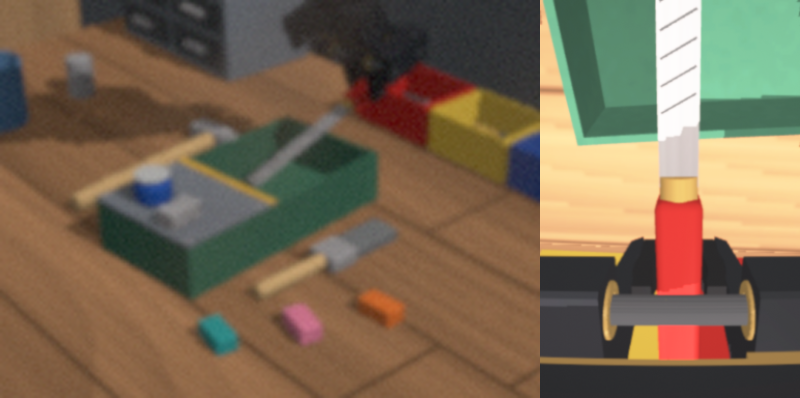

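The blade tip is now in the opening, just past the stripe (composite (255,180)), and the tin and block haven't moved. Now I lift about 13 cm, with a slight forward shift.

Request:
move_arm(
  rows=[
    [-0.003, 0, -0.004, 0, 0, 0],
    [-0.008, 0, -0.014, 0, 0, 0],
    [-0.014, 0, -0.028, 0, 0, 0],
    [-0.02, 0, -0.044, 0, 0, 0],
    [-0.027, 0, -0.062, 0, 0, 0],
    [-0.034, 0, -0.08, 0, 0, 0],
    [-0.041, 0, -0.097, 0, 0, 0],
    [-0.046, 0, -0.11, 0, 0, 0],
    [-0.049, 0, -0.118, 0, 0, 0],
    [-0.05, 0, -0.12, 0, 0, 0],
    [-0.05, 0, -0.12, 0, 0, 0],
    [-0.05, 0, -0.12, 0, 0, 0],
  ],
)

```text
time_s: 8.02
eef_pos: [0.7495, 0.0714, 0.2471]
eef_rot: [3.141, 0.298, -3.089]
wrist_force: [-0.3, -0.5, -1.5]
gripper_width: 0.244
grasp_force: 50.0
```

Request:
move_arm(
  rows=[
    [0, 0, 0, 0, 0, 0],
    [0, 0, 0, 0, 0, 0],
    [0, 0, 0, 0, 0, 0],
    [0, 0, 0, 0, 0, 0],
    [0, 0, 0, 0, 0, 0],
    [0, 0, 0, 0, 0, 0],
    [0, 0, 0, 0, 0, 0],
    [0, 0, 0, 0, 0, 0],
  ],
)

```text
time_s: 8.68
eef_pos: [0.7498, 0.0714, 0.2481]
eef_rot: [-3.142, 0.3, -3.089]
wrist_force: [-0.5, 0.2, -1.9]
gripper_width: 0.243
grasp_force: 50.0
```

```bash
python3 - <<'E'
from h import *
s=state();print(s['time_s'],s['eef_pos'],s['eef_rot'],s['wrist_force'],s['wrist_torque'])
i=camera_info("wrist");p2,d=camera("wrist");T=pose(s)@i["tool_from_camera"]
# lowest blade points: image columns around the file, cloud above z=.1
v,u=np.mgrid[0:230,200:310].reshape(2,-1);D=d[v,u]
q=cv2.undistortPoints(np.float64(np.c_[u,v]).reshape(-1,1,2),i["K"],i["D"])[:,0]
P=(np.c_[D*q[:,0],-D*q[:,1],-D]@T[:3,:3].T+T[:3,3])[(D>0)]
P=P[P[:,2]>.09];j=np.argsort(P[:,0]);print(P[j[::max(1,len(j)//8)]].round(3),P[:,2].min())
p,_=camera("side")
cv2.imwrite("pics/s4.png",np.hstack([cv2.resize(p[90:230,150:340],(540,398),interpolation=2),cv2.resize(p2[:,120:371],(260,398))]))
E
```

```text
8.6833 [0.74981348 0.07137768 0.2481176 ] [-3.14158017  0.30004996 -3.08936426] [-0.47171017  0.24544482 -1.90397865] [ 0.02847341  0.09592828 -0.04893412]
[[0.637 0.074 0.217]
 [0.648 0.058 0.219]
 [0.659 0.067 0.223]
 [0.67  0.061 0.226]
 [0.682 0.075 0.23 ]
 [0.695 0.071 0.233]
 [0.706 0.065 0.243]
 [0.717 0.072 0.251]
 [0.743 0.052 0.238]] 0.2143970480607742
```

View pics/s4.png

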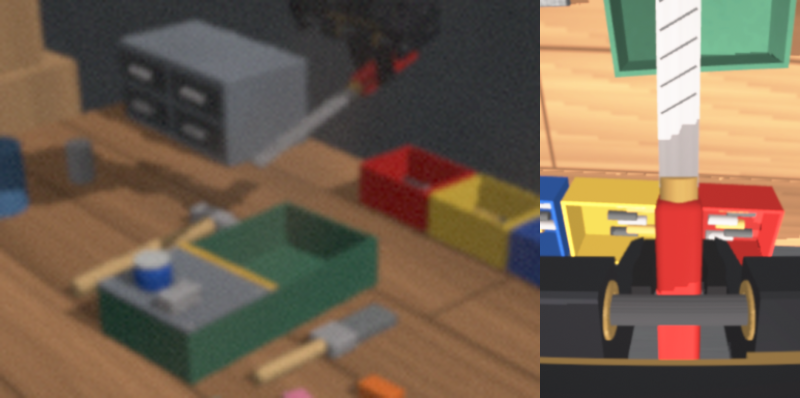

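The file is held clear in the gripper. The tip, at composite (262,160), is at about z = 0.19, some 12 cm above the cover, and everything else is where it was. Handing in.

```bash
python3 -c "
from plant import *
print(finish_job())"
```

```text
the job is handed in; nothing more can be done
None
```

The file is out of the tray and the job is handed in at about 8.8 s: the gripper holds the file still with its lowest point (the tip) about 12 cm above the cover, nothing else was seen to move, and the readings after each move stayed near 5 N or below.

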